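Twist the top sample cup off the nested pair

TASK

Two white sample cups are nested one in the other in the cup stand. Separate the top cup: turn it about its upright axis while easing it up, so that its two side lugs come out from under the stand's two hooks, lift it out, and set it down upright inside the square steel tray. Leave the lower cup seated in the stand.

Things in the scene. Friction and masses are not known exactly. Their poses are not given: they have to be found in the camera images.
- top_cup: Upper cup, white, 50 g, 90 mm tall; origin centre of underside, z up. Foot 40 mm wide, 32 high; then a round collar, 54 mm outside, open top, 3 mm wall: grip outside it, above the hooks. Lugs on its +y and -y sides (8 mm wide, 34-40 mm up, out to 34 mm from the axis) start under the hooks, 3 mm below. Free when turned 30 to 150 degrees either way (60 is easy). Rim starts 160 mm over the worktop.
- lower_cup: Same form as top_cup, standing loose in the stand's socket, where it stays. Origin centre of underside, 12 mm above the worktop; rim 102 mm above the worktop. The top cup's shoulder rests on this rim, its foot 32 mm deep inside with 4 mm play all round. (A third such cup, alone on the worktop, is a bystander.)
- stand: Grey cup stand fixed to the worktop: round base 104 mm wide, 12 mm thick, with a low socket ring, and two flat aluminium posts on its +y and -y sides, 38-44 mm from the axis, each ending in a 16 mm wide hook that reaches inward to 30 mm from the axis, underside 113 mm and top 118 mm above the worktop. Origin on its axis at worktop height, z up.
- tray: Square stainless tray, 150 x 150 mm, rim 18 mm high, walls and floor 4 mm thick, 0.8 kg, loose on the worktop, empty. Origin at the centre of its underside, x and y along its sides. The cup may stand anywhere on the inner floor (142 x 142 mm).
Things that resemble listed ones, but are neither listed nor needed, are in the scene too. Leave any pink look-alike of the top_cup alone.

How it is judged:
By the outcome, as a careful person would: the job done as asked, in the order asked, and still so for the second after the job is handed in, with the robot touching nothing.
It also fails if it takes over 43 s, if anything falls off the work surface, if the arm or the gripper's body presses on something with over 40 N, if the wrist force passes 120 N, or if a joint passes its speed limit or range.

ROBOT

A 6-joint arm with a two-finger parallel gripper is mounted at the origin on a cart in front of the work surface, level with it; the furniture and walls round the work are solid. World frame = base frame: x ahead of the robot, y to its left, z up, the work surface at z = 0. Lengths are in mm, angles in rad, forces in N, time in s.
With the tool pointing down it reaches from about 400 to 925 mm from the base axis. Payload 12.5 kg.
Tool frame: the origin (TCP) lies on the centre line of the jaws, within the pads' length; the fingertips stand 25 mm ahead of it and the grasp point (between the pads) lies 6 mm ahead of it (env.tip_extent is the distance from the TCP to the fingertips, in mm); x points along the fingers, z is the direction in which the jaws open and shut, and the axes are right-handed (so a half turn about x gives the same grasp; the last joint's range is limited). The gripper opens to 95 mm and grips with 3 to 60 N. Pads are 20 mm wide; open, the fingers measure 119 mm over their backs; the gripper's body (75 mm by 180 mm) begins 59 mm behind the grasp point.
Start: joints at [-1.377, 0.491, 1.559, -0, 1.092, -0.106], TCP at [184.603, -597.131, 239.661] pointing down, gripper open.
Joint ranges: [-3.1, 3.1], [-0.84, 2.19], [0.05, 2.79], [-1.13, 4.28], [0.06, 2.93], [-2.69, 2.69]. Speed limits (rad/s): [2.22, 2.22, 2.79, 3.14, 3.14, 3.14].

INTERFACE

Orientations are given as [roll, pitch, yaw] about the fixed x, y, z axes, in that order (R = Rz(yaw) Ry(pitch) Rx(roll)).
In Python, from cell import env gives the robot as it stands.
- The arm moves only by the tool step_arm, never from a script. Its argument "rows" is a list of rows, each a list of 6 numbers: the shift along the tool's x, y, z in mm, then the turn, a rotation vector about the tool's x, y, z in rad. In form: [[x, y, z, wx, wy, wz], ...]. A call has 1 to 8 rows; each row shifts and turns the pose as measured when the row begins, along the tool's axes as they then stand; what a row does not reach is not made up. A row lasts 1/8 s, in which the tool goes at most 62.5 mm and 10.7 degrees, less where a joint would pass 70% of its speed; a pose out of reach is approached as far as the arm can. A call is refused whole if a number of a shift passes 62.5 or a number of a turn 0.188, either way. A call with a gripper value outside its range is refused whole. "grip" is the finger opening in mm, from 0 to 95.1, set as the call begins (left out, the last holds). The fingers move at their own pace and stop on an object; the grip force is fixed at half the most. Time passes only in rows, so rows that do not move let the fingers close. It gives the time, the measured TCP pose, the force and the opening at its end, in the units of the state.
- env.state(): the state, without advancing time (a new reading comes with each control period).
- env.read_camera(name): name is "scene" or "top"; returns the picture (420x560x3 uint8, red, green, blue); there is no depth.
- env.get_calibration(name): a dict with "fx", "fy", "cx", "cy" (pixels), "D" ([k1, k2, p1, p2, k3] as OpenCV has them; the pictures are not rectified), "pose" (4x4, takes a point from camera to world coordinates). Camera axes: x right, y down, z forward; pixel columns grow to the right and rows downward; lengths in mm; the calibration is good to about 2 mm. A picture is of the moment at which its call begins. get_calibration takes no time and is no camera call.
- env.job_done(): hands the job in, once; it reports no verdict.
The state is a dict: "t": time; "joints": joint angles; "qvel": joint speeds; "tau": joint torques, N m; "eef_pos": TCP position; "tcp_rot": TCP orientation; "ft_force": force on the tool from outside, world axes, zero at the start; "moment": the same for the moment, N m; "opening": opening from 0.0 (shut) to 1.0 (fully open).
Only numpy, scipy, OpenCV 4.12 (cv2) and the standard library are available. Lean on these libraries where they do the work, as an engineer would, in place of code of your own. Each camera call takes 0.05 s, during which the arm holds its last target.

## Working session

There is one attempt and no reset: what is moved stays moved. The work goes in short steps, Python scripts to look and compute and a tool call to move; the robot and the scene stay as the last step left them, time stands still between calls to the robot, and variables do not carry over. Pictures are saved under pics/ and viewed, and the job is handed in when it is done.

Besides the shell and the picture viewer there is one more tool, called as name(argument=value, ...) on one line, values as JSON. step_arm: Moves the arm, as the interface text tells. Its arguments: {"type":"object","properties":{"rows":{"type":"array","items":{"type":"array","items":{"type":"number"}}},"grip":{"type":"number"}},"required":["rows"]}

```bash
mkdir -p pics; ls
python3 - <<'E'
from cell import env
import cv2, numpy as np
np.set_printoptions(suppress=True,precision=3)
for n in ["scene","top"]:
    im=env.read_camera(n); cv2.imwrite(f"pics/{n}0.png",im[:,:,::-1]); np.save(f"{n}0.npy",im)
    c=env.get_calibration(n); print(n,c)
print(env.state())
E
```

```text
pics
scene {'fx': 435.02083126645476, 'fy': 435.02083126645476, 'cx': 278.9899941528192, 'cy': 215.73104259923664, 'D': array([-0.131,  0.   ,  0.   ,  0.   ,  0.   ]), 'pose': array([[   0.921,   -0.286,    0.265,  366.891],
       [  -0.39 ,   -0.697,    0.602, -738.404],
       [   0.013,   -0.658,   -0.753,  725.497],
       [   0.   ,    0.   ,    0.   ,    1.   ]])}
top {'fx': 468.4772126161416, 'fy': 468.4772126161416, 'cx': 280.62185236432043, 'cy': 210.58237430837139, 'D': array([-0.061,  0.   ,  0.   ,  0.   ,  0.   ]), 'pose': array([[  -0.02 ,   -0.981,    0.194,  451.798],
       [  -1.   ,    0.02 ,   -0.004, -227.135],
       [   0.   ,   -0.194,   -0.981,  921.916],
       [   0.   ,    0.   ,    0.   ,    1.   ]])}
{'t': 0.1, 'joints': array([-1.377,  0.491,  1.559, -0.   ,  1.092, -0.106]), 'qvel': array([ 0.001, -0.001, -0.001,  0.   ,  0.   ,  0.002]), 'tau': array([  0.005, -61.362, -25.861,   0.069,   0.047,  -0.   ]), 'eef_pos': array([ 184.553, -596.938,  239.143]), 'tcp_rot': array([3.037, 1.57 , 1.766]), 'ft_force': array([-0.062, -0.449,  0.098]), 'moment': array([-0.006,  0.029, -0.015]), 'opening': 1.0007017632549446}
```

View pics/scene0.png

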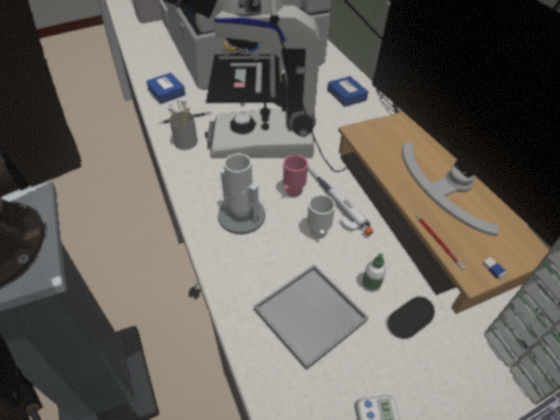

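View pics/top0.png

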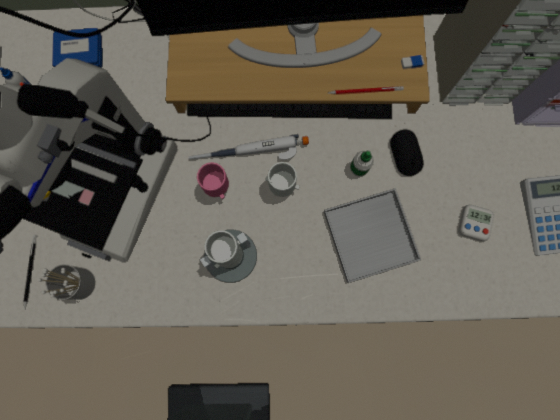

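Candidates for the top cup are:
- the cup nested in the stand: top (222,248), scene (238,180)
- a lone white cup: top (283,178), scene (320,215)
- a pink cup: top (212,180), scene (295,175)
- a pencil pot: top (66,282)

By the description it is the one in the stand, so I'll check that with a close crop.

Run:
```python
import cv2, numpy as np
a=np.load("scene0.npy")[140:240,200:280,::-1]; b=np.load("top0.npy")[200:300,180:280,::-1]
a=cv2.resize(a,None,fx=5,fy=5,interpolation=cv2.INTER_CUBIC)[:, :]; b=cv2.resize(b,None,fx=4,fy=5,interpolation=cv2.INTER_CUBIC)
o=np.hstack([a,b]); cv2.imwrite("pics/crop0.png",cv2.convertScaleAbs(o,alpha=1.4)); print(o.shape)
```

```text
(500, 800, 3)
```

View pics/crop0.png

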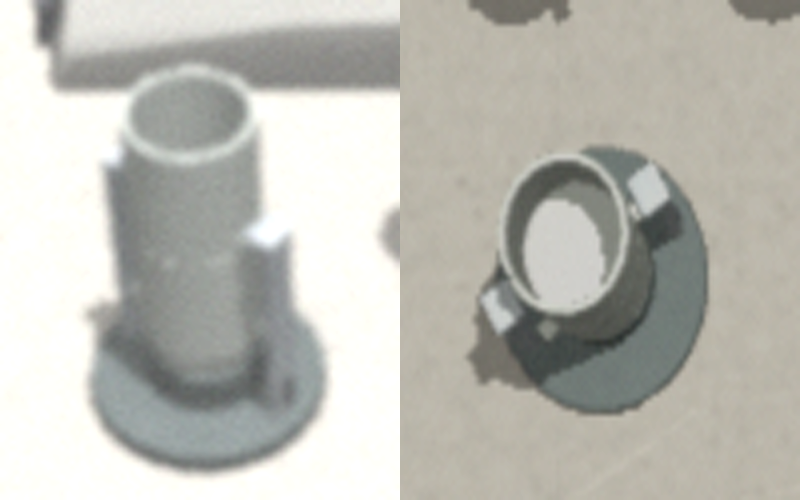

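The crop shows the nested pair in the round grey stand. The bright hook tops are at scene (253,187) and (223,172), and at top (242,238) and (204,262). This matches the description, so I'll measure it now.

```bash
cat > h.py <<'E'
from cell import env
import cv2, numpy as np
from scipy.spatial.transform import Rotation as Ro
np.set_printoptions(suppress=True,precision=2)
def ray(n,p):
    c=env.get_calibration(n); K=np.array([[c['fx'],0,c['cx']],[0,c['fy'],c['cy']],[0,0,1]])
    u=cv2.undistortPoints(np.array(p,float).reshape(-1,1,2),K,np.array(c['D'])).reshape(-1,2)
    d=np.c_[u,np.ones(len(u))]@c['pose'][:3,:3].T
    return c['pose'][:3,3],d
def plane(n,p,z):
    o,d=ray(n,p); return o+d*((z-o[2])/d[:,2])[:,None]
def tri(ps,pt):
    o1,d1=ray("scene",[ps]);o2,d2=ray("top",[pt]);d1=d1[0];d2=d2[0]
    s=np.linalg.lstsq(np.c_[d1,-d2],o2-o1,rcond=None)[0]
    a=o1+s[0]*d1;b=o2+s[1]*d2
    return (a+b)/2,np.linalg.norm(a-b)
def R(): return Ro.from_euler('xyz',env.state()['tcp_rot']).as_matrix()
def ringfit(im,c,r0,r1,n=72,asp=1.0,sub=1):
    g=cv2.GaussianBlur(cv2.cvtColor(im,cv2.COLOR_RGB2GRAY),(0,0),.7).astype(np.float32); pts=[]
    for t in np.linspace(0,2*np.pi,n,endpoint=False):
        r=np.arange(r0,r1,.2); x=(c[0]+r*np.cos(t)).astype(np.float32);y=(c[1]+asp*r*np.sin(t)).astype(np.float32)
        v=cv2.remap(g,x[None],y[None],cv2.INTER_LINEAR)[0]; i=int(np.argmax(v)); pts.append((x[i],y[i]))
    pts=np.array(pts,np.float32)
    for _ in range(3):
        e=cv2.fitEllipseDirect(pts); 
        poly=cv2.ellipse2Poly((int(e[0][0]*16),int(e[0][1]*16)),(int(e[1][0]*8),int(e[1][1]*8)),int(e[2]),0,360,2)/16.
        dd=np.array([np.min(np.linalg.norm(poly-p,axis=1)) for p in pts]); pts2=pts[dd<max(.8,1.5*np.median(dd))]
        if len(pts2)<12: break
        pts=pts2
    return e,pts
E
python3 - <<'E'
from h import *
S=np.load("scene0.npy");T=np.load("top0.npy")
es,ps=ringfit(S,(238,163),9,14.5,asp=.72); et,pt=ringfit(T,(221.3,247),12,18.5)
print(es,len(ps),et,len(pt)); print("rim",tri(es[0],et[0]))
print(plane("top",[et[0]],160),plane("scene",[es[0]],160))
outs=[]
for im,p,x0,y0 in ((S,ps,205,140),(T,pt,190,215)):
    o=cv2.resize(np.ascontiguousarray(im[y0:y0+65,x0:x0+65,::-1]),None,fx=6,fy=6,interpolation=cv2.INTER_CUBIC)
    for q in p: cv2.circle(o,tuple(int(v) for v in ((q-[x0,y0]+.5)*6)),2,(0,0,255),-1)
    outs.append(o)
cv2.imwrite("pics/rim.png",np.hstack(outs))
# hooks in top: bright blobs
hsv=cv2.cvtColor(T,cv2.COLOR_RGB2HSV); print(T[238,242],T[262,204],T[175,120])
for (x,y) in ((242,238),(204,262)):
    w=T[y-9:y+9,x-9:x+9].astype(int)
    m=((w[...,2]>=w[...,0]+2)&(w.mean(2)>150)).astype(np.uint8)
    n,l,st,ce=cv2.connectedComponentsWithStats(m); k=1+np.argmax(st[1:,4]) if n>1 else 0
    c=ce[k]+[x-9,y-9]; print("hook",c,st[k],plane("top",[c],118))
# tray
print(R()); st=env.state(); print(st['eef_pos'],env.tip_extent)
for t,im in (("top",T),("scene",S)):
    print(t)
E
```

```text
((237.53729248046875, 162.46185302734375), (16.881851196289062, 27.951141357421875), 86.9132308959961) 65 ((220.2007293701172, 244.55865478515625), (28.34888458251953, 31.276174545288086), 102.7962646484375) 59
rim (array([ 546.45, -130.11,  160.13]), np.float64(2.5909812050640544))
[[ 547.75 -130.33  160.  ]] [[ 545.19 -129.85  160.  ]]
[144 147 144] [144 146 145] [4 7 8]
hook [241.5 237.5] [  0   0  18  18 324] [[ 564.61 -161.86  118.  ]]
hook [203.5 261.5] [  0   0  18  18 324] [[524.33 -96.36 118.  ]]
[[-0.    0.96  0.3 ]
 [ 0.    0.3  -0.96]
 [-1.    0.   -0.  ]]
[ 184.55 -596.94  239.14] 25.0
top
scene
```

View pics/rim.png

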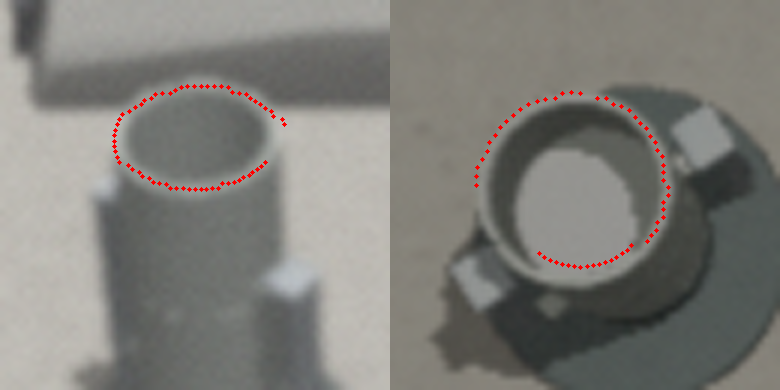

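The first ring fits drift onto the background (scene right side, top lower side). I'll refit with a narrower search around the visible rings.

Run:
```python
from h import *
S=np.load("scene0.npy");T=np.load("top0.npy")
es,ps=ringfit(S,(237.5,161.8),12.4,13.9,asp=.68); et,pt=ringfit(T,(220.3,246.3),14.3,16.2)
es,ps=ringfit(S,es[0],12.4,13.9,asp=.68); et,pt=ringfit(T,et[0],14.3,16.2)
print(es,len(ps),et,len(pt)); print("rim",tri(es[0],et[0]))
print(plane("top",[et[0]],160),plane("scene",[es[0]],160))
outs=[]
for im,p,x0,y0 in ((S,ps,205,140),(T,pt,190,215)):
    o=cv2.resize(np.ascontiguousarray(im[y0:y0+65,x0:x0+65,::-1]),None,fx=6,fy=6,interpolation=cv2.INTER_CUBIC)
    for q in p: cv2.circle(o,tuple(int(v) for v in ((q-[x0,y0]+.5)*6)),2,(0,0,255),-1)
    outs.append(o)
cv2.imwrite("pics/rim2.png",np.hstack(outs))
# hooks
for nm,im,L in (("top",T,((242,238),(204,262))),("scene",S,((253,187),(223,172)))):
  for (x,y) in L:
    x0,y0=x-10,y-10; w=im[y0:y0+20,x0:x0+20].astype(int)
    m=((w[...,2]>=w[...,0]-1)&(w.mean(2)>(130 if nm=="top" else 150))).astype(np.uint8)
    n,l,st,ce=cv2.connectedComponentsWithStats(m,connectivity=4)
    k=l[10,10] or 1+np.argmax(st[1:,4]); c=ce[k]+[x0,y0]; print(nm,"hook",c,st[k],plane(nm,[c],118))
for nm,im,c0 in (("top",T,(370,235)),("scene",S,(312,315))):
    g=cv2.GaussianBlur(cv2.cvtColor(im,cv2.COLOR_RGB2GRAY),(0,0),1)
    print(nm,im[c0[1],c0[0]], im[c0[1],c0[0]+70])
    m=(g<np.mean([int(g[c0[1],c0[0]]),int(np.median(g[c0[1]-60:c0[1]+60,c0[0]+52:c0[0]+80]))])).astype(np.uint8)
    n,l,st,ce=cv2.connectedComponentsWithStats(m,connectivity=4); k=l[c0[1],c0[0]]; print(st[k],ce[k])
    cs,_=cv2.findContours((l==k).astype(np.uint8),0,2); r=cv2.minAreaRect(max(cs,key=cv2.contourArea)); print(r)
    ap=cv2.approxPolyDP(cv2.convexHull(max(cs,key=cv2.contourArea)),8,True)[:,0]; print(ap); print(plane(nm,ap,18)); print(plane(nm,ap,18).mean(0))
```

```text
((237.3721466064453, 162.39794921875), (17.08608055114746, 27.399438858032227), 87.8543472290039) 72 ((219.8032684326172, 245.05690002441406), (29.52709197998047, 31.522136688232422), 79.98249816894531) 68
rim (array([ 545.99, -129.48,  159.84]), np.float64(1.9637500595571709))
[[ 546.94 -129.68  160.  ]] [[ 544.95 -129.56  160.  ]]
top hook [241.87 237.37] [ 6  5  9 10 54] [[ 564.82 -162.5   118.  ]]
top hook [203.85 261.88] [ 7  6  7  8 26] [[523.66 -96.96 118.  ]]
scene hook [253.46 185.41] [ 7  5  8  7 41] [[ 565.19 -160.53  118.  ]]
scene hook [221.82 170.64] [ 7  7  4  4 11] [[520.5  -95.92 118.  ]]
top [113 114 111] [132 130 121]
[ 321  188  101   97 6363] [370.23 235.76]
((370.5017395019531, 235.33871459960938), (79.56237030029297, 82.282470703125), 72.18110656738281)
[[395 188]
 [421 259]
 [345 284]
 [321 212]]
[[ 671.7  -459.85   18.  ]
 [ 529.22 -501.18   18.  ]
 [ 484.84 -351.13   18.  ]
 [ 626.01 -310.28   18.  ]]
[ 577.94 -405.61   18.  ]
scene [142 145 146] [188 184 179]
[ 253  265  116  106 6622] [310.03 316.06]
((310.3235168457031, 313.29412841796875), (86.33831787109375, 84.060546875), 49.398704528808594)
[[315 265]
 [368 319]
 [305 370]
 [253 306]]
[[ 631.42 -318.69   18.  ]
 [ 668.39 -463.21   18.  ]
 [ 522.68 -504.86   18.  ]
 [ 486.06 -357.41   18.  ]]
[ 577.14 -411.04   18.  ]
```

View pics/rim2.png

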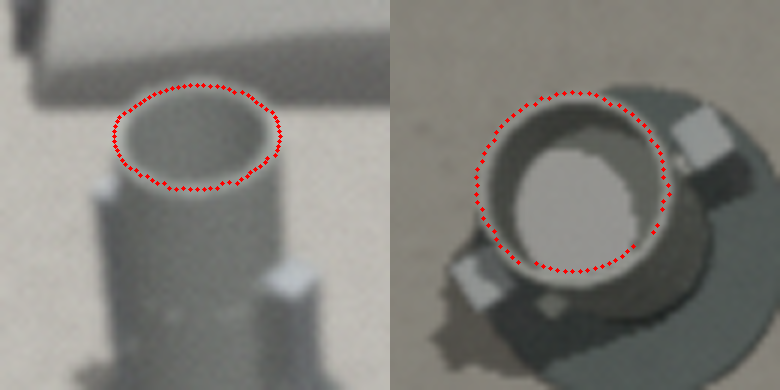

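step_arm(rows=[[0,40,-28,0,0,0],[0,40,-28,0,0,0],[0,40,-28,0,0,0],[0,40,-28,0,0,0],[0,40,-28,0,0,0],[0,40,-28,0,0,0],[0,40,-28,0,0,0],[0,40,-28,0,0,0]], grip=95)

```text
t: 1.1
eef_pos: [429.0, -280.9, 237.2]
tcp_rot: [-3.029, 1.566, 1.978]
ft_force: [0.2, -0.4, 0.1]
opening: 0.999
```

```bash
cat >> h.py <<'E'
def go(target,psi_deg=None,tilt=True):
    """tool-frame shift to world target and rotvec (tool) to pointing-down with jaw direction psi"""
    s=env.state(); M=R(); print("pos",s['eef_pos'],"q",s['joints'],"F",s['ft_force'],"open",95.1*s['opening'],"t",s['t'])
    z=M[:,2]; psi=np.degrees(np.arctan2(z[1],z[0])); print("psi",psi,"tiltdeg",np.degrees(np.arccos(min(1,-M[2,0]))))
    print("shift tool",M.T@(np.array(target)-s['eef_pos']))
    if psi_deg is not None:
        p=np.radians(psi_deg); zt=np.array([np.cos(p),np.sin(p),0]); xt=np.array([0,0,-1.]); W=np.c_[xt,np.cross(zt,xt),zt]
        print("rotvec tool",Ro.from_matrix(M.T@W).as_rotvec())
E
python3 - <<'E'
from h import *
go([545,-130.3,215],32)
E
```

```text
pos [ 429.   -280.94  237.19] q [-0.71  0.34  1.83  0.    0.98  0.57] F [ 0.21 -0.4   0.13] open 95.03915561230697 t 1.1
psi -73.15300176210268 tiltdeg 0.25467966691324223
shift tool [  22.6   154.7  -110.46]
rotvec tool [-1.84 -0.   -0.  ]
```

step_arm(rows=[[0,38,-27,0,0,0],[0,38,-27,0,0,0],[0,38,-27,0,0,0],[0,38,-27,0,0,0],[0,0,0,-0.184,0,0],[0,0,0,-0.184,0,0],[0,0,0,-0.184,0,0],[0,0,0,-0.184,0,0]])

```text
t: 2.1
eef_pos: [547.5, -123.9, 235.4]
tcp_rot: [2.852, 1.563, 2.329]
ft_force: [0.0, 0.7, -0.0]
opening: 0.999
```

step_arm(rows=[[0,0,0,-0.184,0,0],[0,0,0,-0.184,0,0],[0,0,0,-0.184,0,0],[0,0,0,-0.184,0,0],[0,0,0,-0.184,0,0],[0,0,0,-0.184,0,0],[0,0,0,0,0,0]])

```text
t: 2.98
eef_pos: [546.5, -123.5, 233.4]
tcp_rot: [1.898, 1.559, 2.498]
ft_force: [-0.6, 0.6, 0.3]
opening: 1.001
```

Run:
```python
from h import *
go([545,-130.3,190],32)
for n in ["scene","top"]:
    im=env.read_camera(n); np.save(n+"1.npy",im)
a=np.load("scene1.npy")[60:240,150:350,::-1];b=np.load("top1.npy")[150:330,130:330,::-1]
cv2.imwrite("pics/v1.png",cv2.resize(np.hstack([a,b]),None,fx=2,fy=2,interpolation=cv2.INTER_CUBIC))
```

```text
pos [ 546.53 -123.47  233.4 ] q [-0.34  0.41  1.72  0.    1.02 -0.94] F [-0.58  0.63  0.25] open 95.21821687145557 t 2.975
psi 34.38985749976998 tiltdeg 0.6900671390494415
shift tool [43.36 -5.27 -4.96]
rotvec tool [ 0.04 -0.   -0.01]
```

View pics/v1.png

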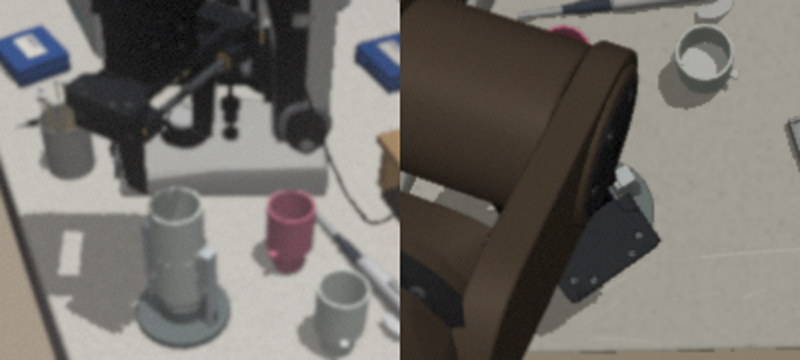

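The gripper is above and in front of the nest. In scene it is around (225,115), and in top the body is around (235,270) and hides the cup. Next I align and descend part of the way.

step_arm(rows=[[10,-3,-3,0.02,0,-0.01],[10,-2.5,-2,0.02,0,0],[10,0,0,0,0,0],[10,0,0,0,0,0],[0,0,0,0,0,0]])

```text
t: 3.7
eef_pos: [544.7, -131.3, 189.6]
tcp_rot: [2.799, 1.565, -2.936]
ft_force: [0.7, -0.4, 0.7]
opening: 1.004
```

Run:
```python
from h import *
go([545,-130.3,151],32)
for n in ["scene","top"]:
    im=env.read_camera(n); np.save(n+"1.npy",im)
a=np.load("scene1.npy")[80:230,160:310,::-1]
cv2.imwrite("pics/v2.png",cv2.resize(a,None,fx=4,fy=4,interpolation=cv2.INTER_CUBIC))
c=env.get_calibration("scene");P=np.linalg.inv(c['pose']);K=np.array([[c['fx'],0,c['cx']],[0,c['fy'],c['cy']],[0,0,1]])
s=env.state()['eef_pos']; pts=np.array([s,s-[0,0,25],[545,-130,160.]])
print(cv2.projectPoints(pts,cv2.Rodrigues(P[:3,:3])[0],P[:3,3],K,np.array(c['D']))[0][:,0])
```

```text
pos [ 544.68 -131.31  189.6 ] q [-0.35  0.46  1.77 -0.    0.91 -0.9 ] F [ 0.72 -0.43  0.67] open 95.49158571876772 t 3.7
psi 31.389644774446985 tiltdeg 0.3059064238282827
shift tool [38.6   0.63  0.99]
rotvec tool [-0.01 -0.01 -0.  ]
[[236.81 150.9 ]
 [237.56 160.85]
 [237.47 162.53]]
```

View pics/v2.png

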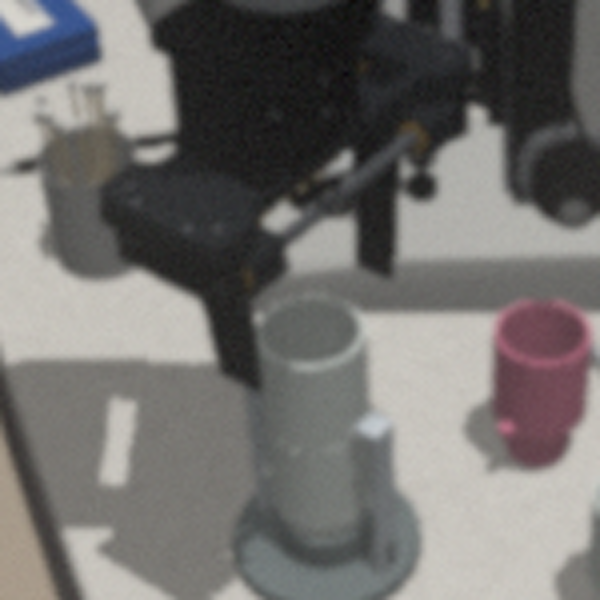

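The fingers straddle the cup. The tips are at scene (220,176) and (254,149), so their midpoint (237,162.5) is on the rim centre. I descend to put the tips about 8 mm above the hooks.

step_arm(rows=[[8,0.5,1,0,-0.005,0],[8,0,0,0,0,0],[8,0,0,0,0,0],[8,0,0,0,0,0],[5,0,0,0,0,0],[0,0,0,0,0,0]])

```text
t: 4.55
eef_pos: [545.8, -130.3, 151.2]
tcp_rot: [0.117, 1.569, 0.665]
ft_force: [0.4, -0.3, 0.8]
opening: 0.995
```

Run:
```python
from h import *
go([545,-130.3,151],32)
```

```text
pos [ 545.84 -130.32  151.15] q [-0.35  0.51  1.81  0.    0.82 -0.9 ] F [ 0.36 -0.28  0.77] open 94.65514897825062 t 4.55
psi 31.40553642715848 tiltdeg 0.09280726417254523
shift tool [ 0.15  0.46 -0.7 ]
rotvec tool [-0.01  0.   -0.  ]
```

step_arm(rows=[[0,0,0,0,0,0],[0,0,0,0,0,0],[0,0,0,0,0,0],[0,0,0,0,0,0]], grip=60)

```text
t: 5.05
eef_pos: [546.1, -130.4, 151.8]
tcp_rot: [-0.314, 1.568, 0.234]
ft_force: [0.4, -0.4, 0.3]
opening: 0.655
```

step_arm(rows=[[0,0,0,0,0,0],[0,0,0,0,0,0],[0,0,0,0,0,0],[0,0,0,0,0,0]], grip=46)

```text
t: 5.55
eef_pos: [546.1, -130.4, 151.9]
tcp_rot: [-0.346, 1.568, 0.202]
ft_force: [0.7, -0.1, -1.0]
opening: 0.558
```

Run:
```python
from h import *
go([545,-130.3,152],-28)
im=env.read_camera("scene"); a=im[100:250,180:330,::-1]
cv2.imwrite("pics/v3.png",cv2.resize(a,None,fx=4,fy=4,interpolation=cv2.INTER_CUBIC))
```

```text
pos [ 546.09 -130.41  151.95] q [-0.35  0.51  1.81  0.    0.82 -0.9 ] F [ 0.72 -0.13 -1.  ] open 53.095009711180026 t 5.55
psi 31.407657982703522 tiltdeg 0.14441643610734242
shift tool [-0.06  0.66 -0.87]
rotvec tool [ 1.04  0.   -0.  ]
```

View pics/v3.png

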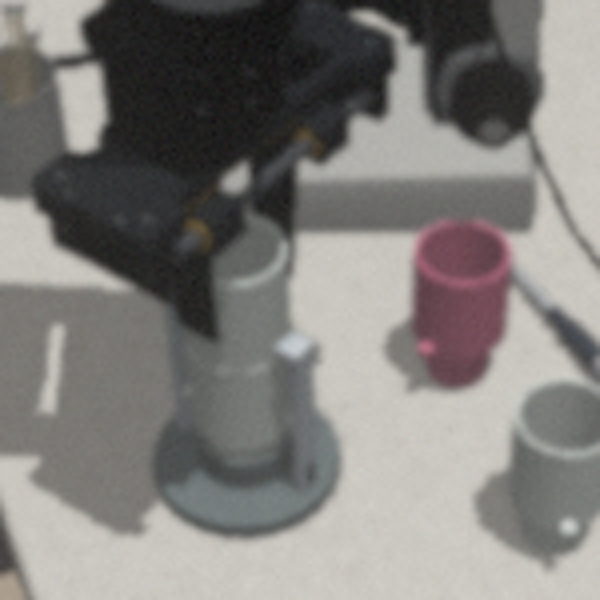

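The opening stopped at 53 mm, so the cup is held. In the picture the fingers clasp the collar (scene 233,180) above the hooks. I start the turn with a slight lift.

step_arm(rows=[[-0.8,0,0,0.06,0,0],[-0.4,0,0,0.1,0,0],[-0.2,0,0,0.1,0,0]])

```text
t: 5.98
eef_pos: [546.1, -130.4, 153.2]
tcp_rot: [0.014, 1.568, 0.295]
ft_force: [0.1, 0.7, -0.4]
opening: 0.553
```

Run:
```python
from h import *
go([545.9,-130.4,153.4],-30)
```

```text
pos [ 546.06 -130.36  153.18] q [-0.35  0.51  1.81  0.    0.82 -0.63] F [ 0.08  0.74 -0.35] open 52.60747748681164 t 5.975
psi 16.095361163415298 tiltdeg 0.13350155558586418
shift tool [-0.22  0.01 -0.16]
rotvec tool [ 0.8  0.  -0. ]
```

step_arm(rows=[[-0.3,0,0,0.13,0,0],[-0.3,0,0,0.13,0,0],[-0.3,0,0,0.13,0,0]])

```text
t: 6.35
eef_pos: [546.0, -130.3, 153.9]
tcp_rot: [0.572, 1.569, 0.45]
ft_force: [-0.9, -0.0, -1.6]
opening: 0.557
```

Run:
```python
from h import *
go([545.9,-130.4,153.8],-32)
```

```text
pos [ 545.98 -130.3   153.86] q [-0.35  0.5   1.81  0.    0.83 -0.23] F [-0.88 -0.03 -1.55] open 52.93840728683096 t 6.35
psi -6.9844052540355825 tiltdeg 0.1176247657097216
shift tool [ 0.06 -0.11 -0.06]
rotvec tool [ 0.44  0.   -0.  ]
```

step_arm(rows=[[-0.3,0,0,0.12,0,0],[-0.3,0,0,0.12,0,0],[-0.5,0,0,0.12,0,0],[-0.5,0,0,0.1,0,0],[-0.5,0,0,0,0,0]])

```text
t: 6.98
eef_pos: [545.9, -130.2, 155.6]
tcp_rot: [1.33, 1.569, 0.733]
ft_force: [-0.1, -0.1, -0.3]
opening: 0.556
```

Run:
```python
from h import *
go([545.9,-130.4,158],-32)
im=env.read_camera("scene"); a=im[100:250,180:330,::-1]
cv2.imwrite("pics/v4.png",cv2.resize(a,None,fx=4,fy=4,interpolation=cv2.INTER_CUBIC))
```

```text
pos [ 545.87 -130.21  155.65] q [-0.35  0.5   1.81  0.    0.83  0.24] F [-0.09 -0.12 -0.27] open 52.85553960336401 t 6.975
psi -34.23407112902852 tiltdeg 0.09958393810352494
shift tool [-2.35 -0.14  0.13]
rotvec tool [-0.04  0.   -0.  ]
```

View pics/v4.png

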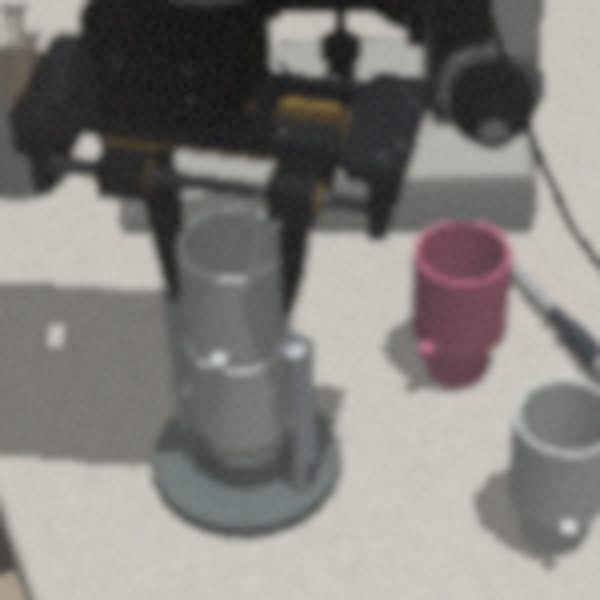

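The cup has turned 65.6° about its axis. A lug now shows at scene (234,189), well clear of the hook at (254,188). I lift straight up.

step_arm(rows=[[-2,0,0,0,0,0],[-3,0,0,0,0,0],[-4,0,0,0,0,0],[-4,0,0,0,0,0],[-4,0,0,0,0,0]])

```text
t: 7.65
eef_pos: [545.9, -130.2, 173.8]
tcp_rot: [1.338, 1.569, 0.746]
ft_force: [-0.3, -0.3, -0.4]
opening: 0.556
```

Run:
```python
from h import *
go([545.9,-130.4,158],-34)
im=env.read_camera("scene"); a=im[100:250,180:330,::-1]
cv2.imwrite("pics/v5.png",cv2.resize(a,None,fx=4,fy=4,interpolation=cv2.INTER_CUBIC))
```

```text
pos [ 545.87 -130.21  173.82] q [-0.35  0.48  1.79  0.    0.87  0.24] F [-0.32 -0.33 -0.35] open 52.89529659197945 t 7.65
psi -33.91821312203382 tiltdeg 0.0967495129688531
shift tool [15.82 -0.17  0.13]
rotvec tool [ 0.  0. -0.]
```

View pics/v5.png

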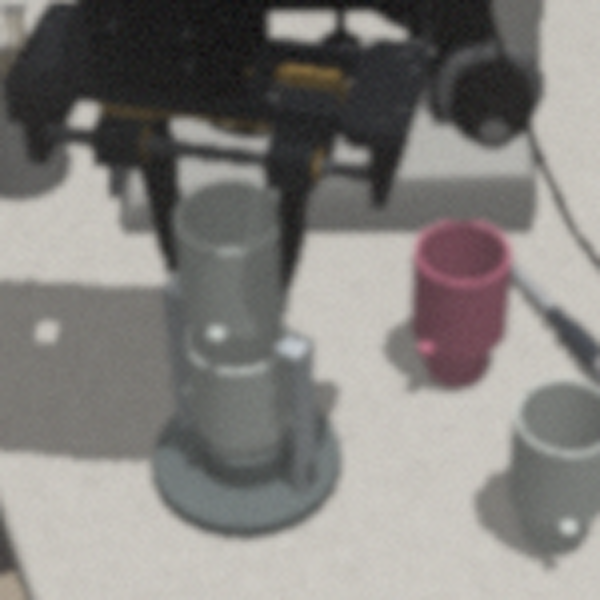

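The lower cup's rim stays at scene (239,190) while the top cup rises, so I continue lifting.

step_arm(rows=[[-6,0,0,0,0,0],[-8,0,0,0,0,0],[-10,0,0,0,0,0],[-14,0,0,0,0,0],[-16,0,0,0,0,0],[-16,0,0,0,0,0],[-14,0,0,0,0,0],[0,0,0,0,0,0]])

```text
t: 8.7
eef_pos: [546.0, -130.4, 265.7]
tcp_rot: [0.613, 1.566, 0.021]
ft_force: [-0.2, 1.1, -0.9]
opening: 0.556
```

Run:
```python
from h import *
go([577.5,-408,255],-74)
im=env.read_camera("scene"); np.save("scene2.npy",im); a=im[60:260,180:380,::-1]
cv2.imwrite("pics/v6.png",cv2.resize(a,None,fx=3,fy=3,interpolation=cv2.INTER_CUBIC))
```

```text
pos [ 546.01 -130.36  265.7 ] q [-0.35  0.37  1.69  0.    1.08  0.24] F [-0.22  1.1  -0.86] open 52.834565648976834 t 8.7
psi -33.91530584759066 tiltdeg 0.2502538505614224
shift tool [  10.81 -212.86  181.01]
rotvec tool [ 0.7  0.  -0. ]
```

View pics/v6.png

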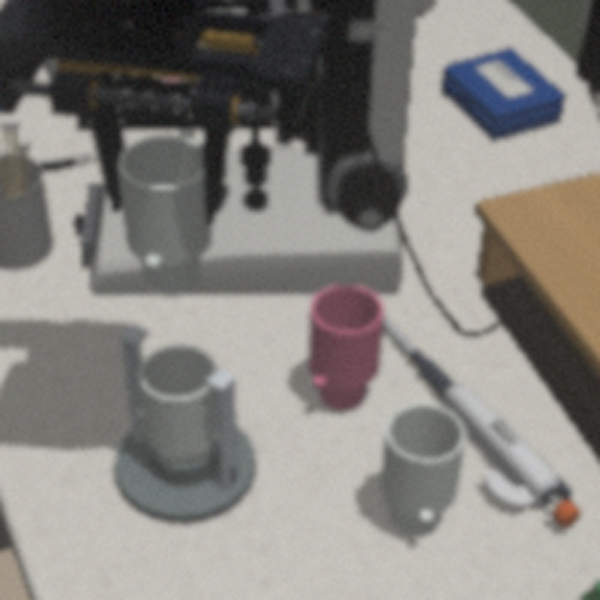

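The top cup is free at scene (235,118). The lower cup stands in the stand at (240,190), and the bystander cups are undisturbed. I move over the tray.

step_arm(rows=[[0,-20,17,0,0,0],[0,-28,24,0,0,0],[0,-28,24,0,0,0],[0,-28,24,0,0,0],[0,-28,24,0,0,0],[0,-28,24,0,0,0],[0,-28,24,0,0,0],[0,-20,17,0,0,0]])

```text
t: 9.75
eef_pos: [577.2, -408.0, 257.9]
tcp_rot: [2.806, 1.563, 2.217]
ft_force: [1.0, 0.4, -0.3]
opening: 0.559
```

step_arm(rows=[[0,0,0,0.14,0,0],[0,0,0,0.14,0,0],[0,0,0,0.14,0,0],[0,0,0,0.14,0,0],[0,0,0,0.14,0,0],[0,0,0,0,0,0]])

```text
t: 10.5
eef_pos: [575.5, -409.9, 250.2]
tcp_rot: [-2.623, 1.553, 2.347]
ft_force: [0.4, -0.6, -1.1]
opening: 0.558
```

Run:
```python
from h import *
go([577.5,-408,150],-74)
im=env.read_camera("scene"); a=im[130:400,200:470,::-1]
im=env.read_camera("top"); b=im[80:350,260:530,::-1]
cv2.imwrite("pics/v7.png",cv2.resize(np.hstack([a,b]),None,fx=1.48,fy=1.48))
```

```text
pos [ 575.49 -409.9   250.21] q [-0.71  0.61  1.31  0.    1.24  0.6 ] F [ 0.39 -0.64 -1.12] open 53.03289098896611 t 10.5
psi -75.20610265443855 tiltdeg 1.043393798827927
shift tool [100.19   3.33   0.26]
rotvec tool [-0.02 -0.02  0.01]
```

View pics/v7.png

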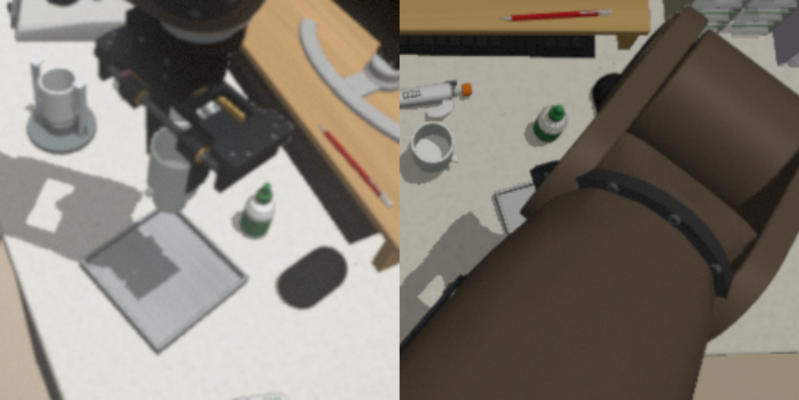

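The cup is over the tray, seen in scene at about (313,243) with clear room to the bottle. I correct the tilt and descend.

step_arm(rows=[[15,2,0,-0.01,-0.01,0.005],[18,1,0,-0.01,-0.005,0],[20,0,0,0,0,0],[20,0,0,0,0,0],[20,0,0,0,0,0],[20,0,0,0,0,0],[16,0,0,0,0,0],[8,0,0,0,0,0]])

```text
t: 11.6
eef_pos: [578.1, -409.0, 108.8]
tcp_rot: [-1.448, 1.568, -2.716]
ft_force: [0.1, 0.2, -0.1]
opening: 0.559
```

Run:
```python
from h import *
go([577.5,-408,86],-74)
im=env.read_camera("scene"); a=im[200:400,210:410,::-1]
cv2.imwrite("pics/v8.png",cv2.resize(a,None,fx=3,fy=3,interpolation=cv2.INTER_CUBIC))
```

```text
pos [ 578.06 -409.    108.83] q [-0.71  0.74  1.45 -0.    0.95  0.56] F [ 0.1   0.15 -0.14] open 53.152813052252 t 11.6
psi -72.66142766751123 tiltdeg 0.17875507637468302
shift tool [22.83 -0.16 -1.13]
rotvec tool [0.02 0.   0.  ]
```

View pics/v8.png

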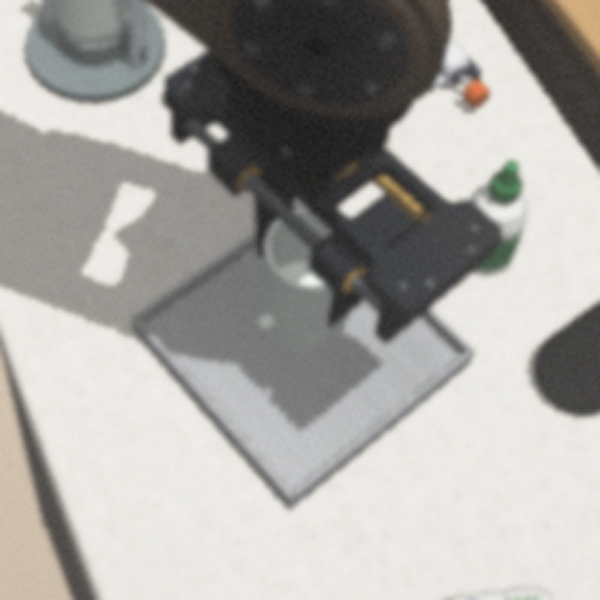

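The cup hangs inside the tray outline, with its rim at about scene (310,283). I lower it the last 22 mm gently.

step_arm(rows=[[6,0,0,0,0,0],[6,0,0,0,0,0],[4,0,0,0,0,0],[2,0,0,0,0,0],[1,0,0,0,0,0],[0,0,0,0,0,0]])

```text
t: 12.4
eef_pos: [578.4, -409.3, 89.5]
tcp_rot: [-0.889, 1.568, -2.156]
ft_force: [0.3, -0.1, -0.4]
opening: 0.557
```

step_arm(rows=[[1,0,0,0,0,0],[1,0,0,0,0,0],[0.7,0,0,0,0,0]])

```text
t: 12.78
eef_pos: [578.5, -409.4, 87.0]
tcp_rot: [-0.678, 1.568, -1.945]
ft_force: [-0.3, -0.0, -0.4]
opening: 0.556
```

Run:
```python
from h import *
go([577.5,-408,86],-74)
```

```text
pos [ 578.52 -409.44   87.04] q [-0.71  0.77  1.46 -0.    0.91  0.56] F [-0.27 -0.04 -0.38] open 52.845276306122685 t 12.775
psi -72.61998976679227 tiltdeg 0.17017192739493886
shift tool [ 1.04 -0.55 -1.68]
rotvec tool [0.02 0.   0.  ]
```

step_arm(rows=[[0.7,0,0,0,0,0],[0.7,0,0,0,0,0]])

```text
t: 13.02
eef_pos: [578.6, -409.4, 85.9]
tcp_rot: [-0.605, 1.568, -1.873]
ft_force: [-0.7, 1.4, 6.4]
opening: 0.559
```

step_arm(rows=[[0.5,0,0,0,0,0],[0.5,0,0,0,0,0]])

```text
t: 13.28
eef_pos: [578.6, -409.4, 85.9]
tcp_rot: [-0.505, 1.568, -1.773]
ft_force: [-1.2, 1.9, 5.9]
opening: 0.562
```

Contact at TCP z = 85.9 mm, as expected, with 6 N upward. I release the cup.

step_arm(rows=[[0,0,0,0,0,0],[0,0,0,0,0,0],[0,0,0,0,0,0],[0,0,0,0,0,0],[0,0,0,0,0,0]], grip=80)

```text
t: 13.9
eef_pos: [578.6, -409.5, 85.4]
tcp_rot: [-0.511, 1.568, -1.778]
ft_force: [0.0, 0.6, 0.1]
opening: 0.841
```

Run:
```python
from h import *
go([577.5,-408,86],-74)
im=env.read_camera("scene"); a=im[200:400,210:410,::-1]
cv2.imwrite("pics/v9.png",cv2.resize(a,None,fx=3,fy=3,interpolation=cv2.INTER_CUBIC))
```

```text
pos [ 578.63 -409.49   85.36] q [-0.71  0.77  1.46 -0.    0.91  0.56] F [0.02 0.61 0.13] open 79.93758493503161 t 13.9
psi -72.62023147097385 tiltdeg 0.181075403416731
shift tool [-0.64 -0.63 -1.76]
rotvec tool [0.02 0.   0.  ]
```

View pics/v9.png

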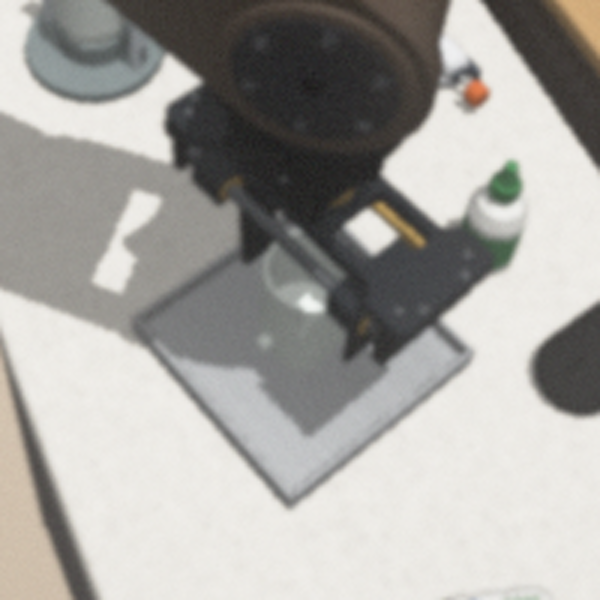

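The cup stands in the tray (rim at scene about (308,295)) and the fingers are clear of it. I retreat straight up and then back.

step_arm(rows=[[-6,0,0,0,0,0],[-10,0,0,0,0,0],[-15,0,0,0,0,0],[-25,0,0,0,0,0],[-30,0,0,0,0,0],[-30,0,0,0,0,0],[-30,0,0,0,0,0],[-20,0,0,0,0,0]])

```text
t: 14.95
eef_pos: [578.5, -408.7, 262.7]
tcp_rot: [-0.029, 1.566, -1.296]
ft_force: [-0.3, 0.2, -0.3]
opening: 0.843
```

Run:
```python
from h import *
go([300,-590,250],-74)
```

```text
pos [ 578.47 -408.66  262.75] q [-0.71  0.6   1.3  -0.    1.24  0.56] F [-0.31  0.25 -0.3 ] open 80.14190732928114 t 14.95
psi -72.6182805512088 tiltdeg 0.283379309917692
shift tool [  13.24 -319.93   89.8 ]
rotvec tool [0.02 0.   0.  ]
```

step_arm(rows=[[0,-40,11,0,0,0],[0,-40,11,0,0,0],[0,-40,11,0,0,0],[0,-40,11,0,0,0],[0,-40,11,0,0,0],[0,-40,11,0,0,0],[0,-40,11,0,0,0],[0,0,0,0,0,0]])

```text
t: 15.95
eef_pos: [327.5, -570.0, 276.0]
tcp_rot: [0.244, 1.552, -1.022]
ft_force: [-0.1, 0.3, 0.2]
opening: 0.845
```

Run:
```python
from h import *
go([300,-590,250],-74)
S=env.read_camera("scene"); T=env.read_camera("top"); np.save("sceneE.npy",S);np.save("topE.npy",T)
cv2.imwrite("pics/sE.png",cv2.resize(np.hstack([S[130:380,180:430,::-1],T[130:380,190:440,::-1]]),None,fx=1.6,fy=1.6,interpolation=cv2.INTER_CUBIC))
```

```text
pos [ 327.5  -570.01  276.  ] q [-1.15  0.5   1.44  0.    1.18  0.11] F [-0.13  0.32  0.18] open 80.33860554078167 t 15.95
psi -72.50502303529257 tiltdeg 1.0827392264306617
shift tool [ 26.05 -32.36  10.32]
rotvec tool [ 0.03  0.02 -0.  ]
```

View pics/sE.png

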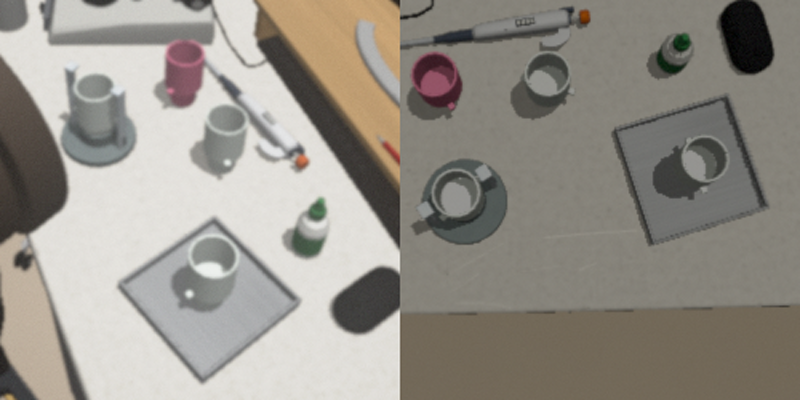

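The cup stands upright in the tray: scene (311,300), top (630,160 in the crop). The lower cup is in the stand and the bystanders are in place. I'll check both rim heights before handing in.

Run:
```python
from h import *
S=np.load("sceneE.npy");T=np.load("topE.npy")
# crop px/1.6 + offset : rim centres
for nm,s,t,rs,rt in (("cup in tray",(213/1.6+180,256/1.6+130),(704/1.6-250+190,159/1.6+130),14,14.5),("lower",(95/1.6+180,93/1.6+130),(457/1.6-250+190,195/1.6+130),12.3,14.5)):
    es,_=ringfit(S,s,rs-1.2,rs+1.2,asp=.7); et,_=ringfit(T,t,rt-1.5,rt+1.2)
    print(nm,"clicked",s,t,tri(s,t),"fit",es[0],es[1],et[0],et[1],tri(es[0],et[0]))
```

```text
cup in tray clicked (313.125, 290.0) (380.0, 229.375) (array([ 577.75, -408.22,   93.27]), np.float64(0.32500650620603777)) fit (313.3128967285156, 289.46002197265625) (19.614154815673828, 30.27016258239746) (380.78057861328125, 228.5130615234375) (27.70577049255371, 28.851003646850586) (array([ 578.23, -408.93,   96.06]), np.float64(0.9582925207025239))
lower clicked (239.375, 188.125) (225.625, 251.875) (array([ 543.76, -131.43,   91.3 ]), np.float64(1.295773050036807)) fit (239.53990173339844, 187.18826293945312) (16.946977615356445, 25.146345138549805) (224.85580444335938, 250.50289916992188) (28.580135345458984, 28.59416961669922) (array([ 545.42, -130.04,   92.29]), np.float64(0.14016708780961934))
```

The tray cup checks out: rim at 93–96 mm against an expected 94 mm. The lower rim reads 92 mm against 102 mm, so I'll look closer and compare with the picture taken after the lift.

Run:
```python
from h import *
S=np.load("sceneE.npy");S2=np.load("scene2.npy");T=np.load("topE.npy")
def pr(n,p):
    c=env.get_calibration(n);P=np.linalg.inv(c['pose']);K=np.array([[c['fx'],0,c['cx']],[0,c['fy'],c['cy']],[0,0,1]])
    return cv2.projectPoints(np.array(p,float).reshape(-1,3),cv2.Rodrigues(P[:3,:3])[0],P[:3,3],K,np.array(c['D']))[0][:,0]
o=[]
a=np.linspace(0,2*np.pi,60)
for im,n,x0,y0 in ((S2,"scene",205,165),(S,"scene",205,165),(T,"top",195,215)):
    k=cv2.resize(np.ascontiguousarray(im[y0:y0+66,x0:x0+66,::-1]),None,fx=4,fy=4,interpolation=cv2.INTER_CUBIC); k=cv2.convertScaleAbs(k,alpha=1.3)
    for q in pr(n,np.c_[544.8+27*np.cos(a),-130+27*np.sin(a),0*a+102]): 
        cv2.circle(k,tuple(int(v) for v in (q-[x0,y0]+.5)*4),1,(0,0,255),-1)
    o.append(k)
cv2.imwrite("pics/low.png",np.hstack(o)); print(pr("scene",[544.8,-130,102]),pr("top",[544.8,-130,102]))
d=np.abs(S2[165:231,205:271].astype(int)-S[165:231,205:271]).mean(); print("diff",d)
```

```text
[[239.02 183.88]] [[224.18 250.28]]
diff 45.11914600550964
```

View pics/low.png

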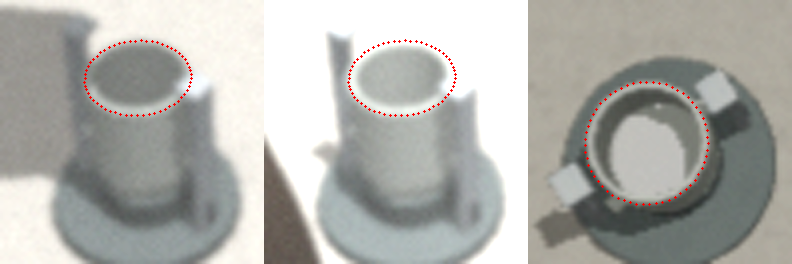

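The 27 mm circle at z = 102 mm matches the lower cup's rim in both scene pictures (after the lift and now) and in the top view. The 92 mm reading was a pick and fit error. The lower cup is seated and has not moved, so I hand in.

Run:
```python
from h import *
print(env.state()['t'], env.job_done())
```

```text
the job is handed in; nothing more can be done
16.05 None
```

The top cup now stands upright in the steel tray, and the lower cup is still seated in the stand. I handed the job in at about 16 s. I gripped the top cup above the hooks, turned it about 65° while easing it up about 4 mm, and lifted it out. I then set it down near the tray's centre and backed the arm clear.

**Tray cup:** in the last pictures its rim measures 93–96 mm high (94 mm expected), at about (578, −408), well inside the tray.

**Lower cup:** my first triangulation gave its rim as 92 mm instead of 102 mm. A circle drawn at 102 mm lines up with the rim in both camera views and in the picture taken right after the lift. I therefore put the 92 mm down to a bad pixel fit.

**Forces and other objects:** wrist force readings stayed under about 7 N. The pink cup and the lone white cup look undisturbed in the last pictures.

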